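# Open the spring clip over the next record card

## Task

Record cards stand on the worktop in metal feet, and a steel spring clip is clamped on the top edge of one of the two upright cards. Squeeze its handles to open it before lifting it off that card, carry it to the card that stands sideways (wider than it is high) and, without letting it snap shut on the way, lower it over about the middle of that card's top edge, square to the card. Finish while still holding it there squeezed wide open, the edge well inside the gaping jaws but touching nothing of the clip, so that the nurse can slip a result sheet in; do not shove or topple any card stand.

Things in the scene. Friction and masses are not known exactly. Their poses are not given: they have to be found in the camera images.
- clip: Steel spring clip, closed on a card's edge, jaws down, handles up; 50 mm wide (y), 61 mm high, 43 mm over its handles (x); about 40 g. Origin: middle of the pivot pin (2.2 mm radius). z up, y along pin and jaws, x from handle to handle. The card's top edge starts 14 mm below the pin. The body is the half on the -x side: it tilts 0.3 rad about the pin as the clip opens.
- clip_grip (a point): Where to pinch: midway between the handles' rolled ends, 28 mm above the pin; pinch along x. Each roll is 28 mm wide (y), 5.6 mm thick, its outer side 21 mm from the middle. Squeezed fully, the rolls stand 32 mm above the pin, 24 mm apart over the outside; so the clip sinks about 4 mm in the fingers.
- clip_lever (a joint): Opening of the clip, rad: turn of its halves against each other. About 0 clamped on a card, -0.05 shut on nothing, 0.6 squeezed fully (a stop). A spring shuts it: 5 N on the handles begin to open it, 10 to 11 N hold it fully open. Then the jaw lips (50 mm wide, 8 mm high) gape 16 to 20 mm and their lower edges lie 28 mm below the pin.
- clip_tip_a (a point): Lower edge, inner side, middle of the width, of the jaw on the clip's -x side; 30 mm below the pin while closed.
- clip_tip_b (a point): Lower edge, inner side, middle of the width, of the jaw on the clip's +x side; 30 mm below the pin while closed.
- done_card: Stiff white printed card, 3 mm thick, fixed upright in a loose metal foot 44 (x) x 120 (y) x 20 mm, 0.9 kg. This is the upright card that carries the clip at the start, near the middle of its top edge: card 105 mm wide, top edge 156 mm above the worktop. Origin: centre of the foot's underside; z up, y along the card, x along its thickness (card centred on x = y = 0).
- wide_card: Stiff white printed card, 3 mm thick, fixed upright in a loose metal foot 44 (x) x 120 (y) x 20 mm, 0.9 kg. This is the card that stands sideways, the one to go to: card 148 mm wide, top edge 113 mm above the worktop. Origin: centre of the foot's underside; z up, y along the card, x along its thickness (card centred on x = y = 0).
- wide_card_edge (a point): Middle of the top edge of the wide card; axes as the stand's.
- spare_card: Stiff white printed card, 3 mm thick, fixed upright in a loose metal foot 44 (x) x 120 (y) x 20 mm, 0.9 kg. An upright card like the first, without a clip; a bystander: card 105 mm wide, top edge 156 mm above the worktop. Origin: centre of the foot's underside; z up, y along the card, x along its thickness (card centred on x = y = 0).
There are look-alikes about, which are no part of the job. Leave any blue or purple look-alike of the clip alone.

How it is judged (in metres and radians):
On the way, in this order (a step that is already met when the one before it is completed fails the run):
1. the clip is squeezed open while its jaws are still around the first card (value of joint clip_lever above 0.3 rad and z of clip in the frame of done_card below 0.178 m and distance between clip and done_card below 0.185 m and contact force between clip and the fingers above 2 N), for 0.1 s.
2. the open clip is lifted clear of the first card (value of joint clip_lever above 0.3 rad and (z of clip in the frame of done_card above 0.195 m or horizontal distance between clip and done_card above 0.1 m) and contact force between clip and the fingers above 2 N), for 0.1 s.
At the end, for the whole second after the job is handed in: Clip held in the fingers, at rest, open over 0.4 rad, square (0.25 rad) over the wide card, within 25 mm of its middle; each jaw tip 8 mm or more below the card's top edge and 3.5 mm or more off its middle plane, pin 3 mm or more above the edge, card untouched, stands upright (value of joint clip_lever above 0.4 rad and ((x of clip_tip_a in the frame of wide_card above 0.0035 m and x of clip_tip_b in the frame of wide_card below -0.0035 m) or (x of clip_tip_b in the frame of wide_card above 0.0035 m and x of clip_tip_a in the frame of wide_card below -0.0035 m)) and z of each of clip_tip_a, clip_tip_b in the frame of wide_card below 0.105 m and z of clip in the frame of wide_card above 0.116 m and y of clip in the frame of wide_card between -0.025 and 0.025 m and angle between the y axis of clip and the y axis of wide_card, either way round below 0.25 rad and contact force between clip and wide_card below 0.3 N and contact force between clip and the fingers above 2 N and linear speed of clip below 0.02 m/s and angle between each of wide_card, done_card, spare_card's own z axis and vertical below 0.1 rad); the arm keeps its last pose, push and grip.
It fails at once if the clip snaps shut after leaving the first card (value of joint clip_lever below 0.15 rad and distance between clip and done_card above 0.22 m).
It fails at once if a card stand is shoved or toppled (distance of any of wide_card, done_card, spare_card from where it was at the start of the episode above 0.03 m or angle between any of wide_card, done_card, spare_card's own z axis and vertical above 0.35 rad).
It also fails if it takes over 35 s, if anything falls off the work surface, if the arm or the gripper's body presses on something with over 40 N, if the wrist force passes 120 N, or if a joint passes its speed limit or range.

## Robot

A 6-joint arm with a two-finger parallel gripper is mounted at the origin on a cart in front of the work surface, level with it; the furniture and walls round the work are solid. World frame = base frame: x ahead of the robot, y to its left, z up, the work surface at z = 0. Lengths are in m, angles in degrees, forces in N, time in s.
With the tool pointing down it reaches from about 0.4 to 0.825 m from the base axis. Payload 7 kg.
Tool frame: the origin (TCP) lies midway between the tips of the shut fingers; the grasp point (between the pads) lies 19 mm behind it; z points along the fingers, y is the line along which they close (so a half turn about z gives the same grasp; the last joint's range is limited). The gripper opens to 88 mm and grips with 3 to 60 N. Pads are 19 mm wide; open, the fingers measure 130 mm over their backs; the gripper's body (78 mm by 193 mm) begins 47 mm behind the grasp point.
Start: joints at [-53.967, 20.546, 0.682, 0, -70.136, -16.507], TCP at [0.226, -0.636, 0.204] pointing down, gripper open.
Joint ranges: [-176.03, 176.03], [-82.01, 121.73], [-58.28, 71.71], [-173.87, 95.51], [-174.79, -0.11], [-173.66, 173.66]. Speed limits (degrees/s): [136.94, 136.94, 172.46, 180, 180, 180].

## Interface

Orientations are given as [roll, pitch, yaw] about the fixed x, y, z axes, in that order (R = Rz(yaw) Ry(pitch) Rx(roll)).
In Python, from plant import ctrl, viewer, close_job gives the robot as it stands. The module is installed in compiled form; this text tells all that it offers.
- The arm moves only by the tool step_arm, never from a script. Its argument "moves" is a list that holds one entry, the list of rows, each a list of 5 numbers: the shift along the world's x, y, z in cm, then the turn about the world's z in rad, then the finger opening in cm, from 0 to 8.76. In form: [[[tx, ty, tz, twist, grip], ...]]. A call has 1 to 10 rows; each row shifts and turns the commanded pose from where the row before left it; what a row does not reach is not made up. A row lasts 1/10 s, in which the tool goes at most 50 mm and 8.59 degrees, less where a joint would pass 70% of its speed; a pose out of reach is approached as far as the arm can. A call with a gripper value outside its range is refused whole. The fingers move at their own pace and stop on an object; the grip force is fixed at half the most. Time passes only in rows, so rows that do not move let the fingers close. It gives the time, the measured TCP pose, the force, the opening and the grip force at its end, in the units of the state.
- ctrl.get_obs(): the state, without advancing time (a new reading comes with each control period).
- viewer.snapshot(name): name is "side" or "top"; returns (picture, depth): 420x560x3 uint8, blue, green, red; 420x560 float32, m along the optical axis (not along the pixel's ray), 0 where there is no reading.
- viewer.camera_info(name): a dict with "camera_matrix" (3x3 intrinsics, pixels), "k1" (the pictures are not rectified: a ray, as slopes to the right and down, at radius r is drawn at 1 + k1 r^2 times it, then the intrinsics apply), "eye" and "orientation" of the camera in the world. Camera axes: x right, y down, z forward; pixel columns grow to the right and rows downward; lengths in m; the calibration is good to about 2 mm. A picture is of the moment at which its call begins. camera_info takes no time and is no camera call.
- close_job(): hands the job in; it is judged then, once.
The state is a dict: "clock": time; "joint_pos": joint angles; "qvel": joint speeds; "tau": joint torques, N m; "tool_pos": TCP position; "orientation": TCP orientation; "force": force on the tool from outside, world axes, zero at the start; "moment": the same for the moment, N m; "opening": finger opening in m; "gripper_force": force on a finger pad.
Only numpy, scipy, OpenCV 4.12 (cv2) and the standard library are available. Lean on these libraries where they do the work, as an engineer would, in place of code of your own. Each camera call takes 0.05 s, during which the arm holds its last target. There are 200 camera calls.

## Working session

There is one attempt and no reset: what is moved stays moved. The work goes in short steps, Python scripts to look and compute and a tool call to move; the robot and the scene stay as the last step left them, time stands still between calls to the robot, and variables do not carry over. Pictures are saved under pics/ and viewed, at most 10 in all, crops included, and the job is handed in when it is done.

Besides the shell and the picture viewer there is one more tool, called after "Emit:" as a command line: name --argument value ..., lists and objects as JSON in quotes. step_arm: Moves the arm, as the interface text tells. Its arguments: {"type":"object","properties":{"moves":{"type":"array","items":{"type":"array","items":{"type":"array","items":{"type":"number"}}}}},"required":["moves"]}

```bash
mkdir -p pics; cat > h.py <<'E'
import numpy as np, cv2
from plant import ctrl, viewer, close_job
from scipy.spatial.transform import Rotation as R
def cloud(n):
    img,d=viewer.snapshot(n); c=viewer.camera_info(n)
    K=np.array(c["camera_matrix"]); h,w=d.shape
    u,v=np.meshgrid(np.arange(w),np.arange(h))
    p=np.stack([u,v],-1).reshape(-1,1,2).astype(np.float64)
    s=cv2.undistortPoints(p,K,np.array([c["k1"],0,0,0.])).reshape(h,w,2)
    P=np.dstack([s*d[...,None],d])
    o=np.array(c["orientation"],float)
    M=o if o.shape==(3,3) else R.from_euler('xyz',o,degrees=True).as_matrix()
    W=P@M.T+np.array(c["eye"]); W[d==0]=np.nan
    return img,W
E
python3 - <<'E'
from h import *
for n in("side","top"):
    print(n,viewer.camera_info(n)); i,W=cloud(n); cv2.imwrite(f"pics/{n}0.png",i); np.save(f"pics/{n}0.npy",W)
    print(np.nanmin(W,(0,1)),np.nanmax(W,(0,1)),np.nanmedian(W[...,2]))
print(ctrl.get_obs())
E
```

```text
side {'camera_matrix': array([[468.79885142,   0.        , 275.59256044],
       [  0.        , 468.79885142, 210.99937105],
       [  0.        ,   0.        ,   1.        ]]), 'k1': -0.09206959936249927, 'eye': array([0.11494657, 0.53822679, 0.70936466]), 'orientation': array([-127.73207358,    0.70176241, -148.61718558])}
[-0.22300045 -2.79125973 -0.91648594] [0.92948191 0.47393198 0.60659515] 0.13181160954163396
top {'camera_matrix': array([[473.69928425,   0.        , 270.58529479],
       [  0.        , 473.69928425, 214.42008147],
       [  0.        ,   0.        ,   1.        ]]), 'k1': -0.09053320450603038, 'eye': array([ 0.38008241, -0.07890684,  1.19468312]), 'orientation': array([-172.69094492,    0.72558778,  -91.3100886 ])}
[-0.26295317 -1.14025946 -0.92160213] [0.92468834 0.64139795 0.82112742] 0.0045309990707846914
{'clock': 0.1, 'joint_pos': array([-5.39675375e+01,  2.05869433e+01,  6.39043929e-01, -1.84404362e-02,
       -7.01354271e+01, -1.65077569e+01]), 'qvel': array([ 0.01406594, -0.13343946,  0.02424277,  0.09544712, -0.09975448,
       -0.06095641]), 'tau': array([-7.21953729e-04, -5.84164131e+01,  2.93750381e+01,  7.01531768e+00,
        1.01910697e-02, -5.89268257e-05]), 'tool_pos': array([ 0.22542231, -0.63574717,  0.20331872]), 'orientation': array([ 1.79915182e+02, -7.05749615e-03, -1.60481568e+02]), 'force': array([-1.13544228, -0.15780965,  0.21702918]), 'moment': array([-0.00394171,  0.01358127, -0.00819396]), 'gripper_force': 0.0, 'opening': 0.08740765221027418}
```

View pics/top0.png

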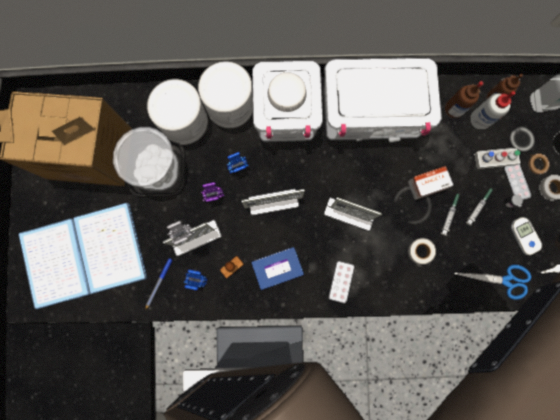

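View pics/side0.png

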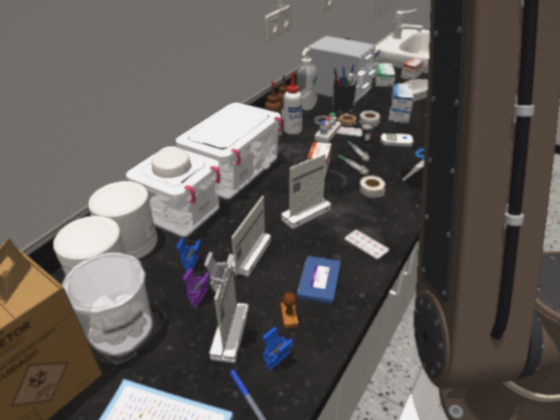

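The top view shows three stands: with the grey clip at about (190,235), another at (275,200), and a third at (352,212). Blue and purple look-alikes lie near (237,162), (211,192) and (195,280). Next I measure the stands.

```bash
cat > m.py <<'E'
from h import *
def line(p):
    c=p.mean(0); u,s,v=np.linalg.svd(p-c,full_matrices=False); a=(p-c)@v[0]
    return c+v[0]*(a.min()+a.max())/2, np.degrees(np.arctan2(v[0,1],v[0,0]))%180, a.max()-a.min(), ((p-c)@v[1]).ptp() if hasattr(np.ndarray,'ptp') else np.ptp((p-c)@v[1])
if __name__=="__main__":
    T=np.load("pics/top0.npy");S=np.load("pics/side0.npy")
    for nm,W in(("top",T),("side",S)):
        for (x0,x1,y0,y1) in [tuple(T[238,190,:2].repeat(2)),tuple(T[205,275,:2].repeat(2)),tuple(T[215,350,:2].repeat(2))]:
            cx,cy=x0,y0
            near=(np.hypot(W[...,0]-cx,W[...,1]-cy)<.1)
            z=W[...,2]
            print(nm,"c",cx.round(3),cy.round(3),"zmax",np.nanmax(np.where(near,z,np.nan)).round(3))
            for a,b in((.012,.026),(.06,.095),(.095,.118),(.118,.145),(.145,.16),(.162,.175),(.175,.2),(.2,.23)):
                p=W[near&(z>a)&(z<b)]
                if len(p)>8:
                    c,an,l,w=line(p[:,:2]); print("  z",a,b,len(p),c.round(4),an.round(1),"L",l.round(3),"W",w.round(3),"med",np.median(p,0).round(3))
E
python3 m.py
python3 - <<'E'
import cv2
a=cv2.imread("pics/top0.png")[140:270,140:400]; b=cv2.imread("pics/side0.png")[140:370,160:360]
a=cv2.resize(a,None,fx=3,fy=3,interpolation=2);cv2.imwrite("pics/tc.png",a)
E
```

```text
top c nan nan zmax nan
top c 0.555 -0.079 zmax 0.116m.py:12: RuntimeWarning: All-NaN slice encountered
  print(nm,"c",cx.round(3),cy.round(3),"zmax",np.nanmax(np.where(near,z,np.nan)).round(3))
Traceback (most recent call last):
  File "m.py", line 16, in <module>
    c,an,l,w=line(p[:,:2]); print("  z",a,b,len(p),c.round(4),an.round(1),"L",l.round(3),"W",w.round(3),"med",np.median(p,0).round(3))
             ~~~~^^^^^^^^^
  File "m.py", line 4, in line
    return c+v[0]*(a.min()+a.max())/2, np.degrees(np.arctan2(v[0,1],v[0,0]))%180, a.max()-a.min(), ((p-c)@v[1]).ptp() if hasattr(np.ndarray,'ptp') else np.ptp((p-c)@v[1])
                                                                                                   ^^^^^^^^^^^^^^^^
AttributeError: `ptp` was removed from the ndarray class in NumPy 2.0. Use np.ptp(arr, ...) instead.
```

View pics/tc.png

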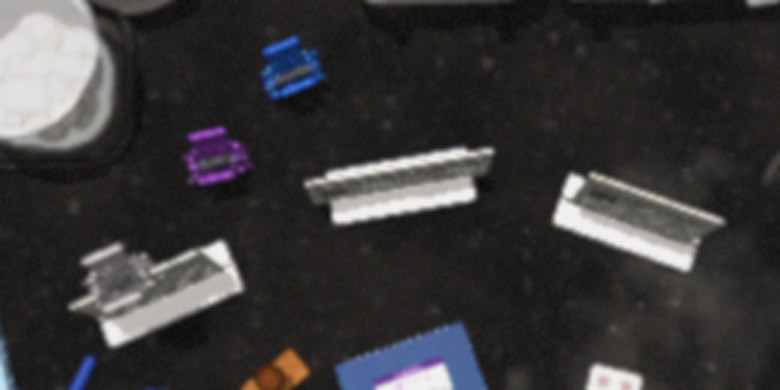

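The clip sits at about (179,233) in the full picture on the left card. The middle stand is the wide one.

```bash
sed -i 's/((p-c)@v\[1\]).ptp() if .*$/np.ptp((p-c)@v[1])/; s/np.load("pics\/side0.npy")/np.load("pics\/side0.npy"); Cs=[T[225:250,180:215],T[195:212,260:290],T[205:222,338:362]]; Cs=[np.nanmedian(c.reshape(-1,3),0) for c in Cs]/; s/for (x0.*$/for C in Cs:/; s/cx,cy=x0,y0/cx,cy=C[:2]/' m.py; python3 m.py
```

```text
top c 0.475 0.111 zmax 0.204
  z 0.012 0.026 541 [0.4555 0.1222] 123.1 L 0.148 W 0.122 med [0.466 0.111 0.019]
  z 0.06 0.095 100 [0.4783 0.1036] 178.6 L 0.179 W 0.138 med [0.478 0.108 0.07 ]
  z 0.095 0.118 32 [0.4768 0.1205] 113.4 L 0.101 W 0.003 med [0.488 0.095 0.105]
  z 0.118 0.145 48 [0.4765 0.1216] 113.3 L 0.103 W 0.01 med [0.487 0.098 0.133]
  z 0.145 0.16 125 [0.478  0.1215] 113.0 L 0.102 W 0.016 med [0.477 0.124 0.154]
  z 0.162 0.175 140 [0.477  0.1312] 108.7 L 0.05 W 0.025 med [0.477 0.13  0.171]
  z 0.175 0.2 93 [0.4746 0.1309] 18.1 L 0.045 W 0.035 med [0.486 0.132 0.189]
  z 0.2 0.23 37 [0.4745 0.13  ] 20.3 L 0.043 W 0.028 med [0.464 0.13  0.201]
top c 0.558 -0.079 zmax 0.116
  z 0.012 0.026 526 [ 0.5573 -0.0751] 99.4 L 0.143 W 0.047 med [ 0.554 -0.075  0.019]
  z 0.06 0.095 149 [ 0.5623 -0.0748] 98.9 L 0.147 W 0.002 med [ 0.562 -0.075  0.08 ]
  z 0.095 0.118 151 [ 0.563  -0.0735] 98.9 L 0.145 W 0.004 med [ 0.562 -0.073  0.11 ]
top c 0.525 -0.258 zmax 0.16
  z 0.012 0.026 475 [ 0.5188 -0.2605] 64.8 L 0.123 W 0.045 med [ 0.518 -0.256  0.019]
  z 0.06 0.095 123 [ 0.527  
[... 1033 characters left out ...]
 545 [ 0.5536 -0.0773] 97.2 L 0.149 W 0.044 med [ 0.552 -0.068  0.02 ]
  z 0.06 0.095 422 [ 0.5628 -0.0744] 98.8 L 0.149 W 0.005 med [ 0.562 -0.067  0.079]
  z 0.095 0.118 281 [ 0.5629 -0.0734] 98.5 L 0.146 W 0.005 med [ 0.561 -0.065  0.106]
side c 0.525 -0.258 zmax 0.158
  z 0.012 0.026 479 [ 0.5191 -0.2601] 63.3 L 0.125 W 0.049 med [ 0.521 -0.249  0.02 ]
  z 0.06 0.095 416 [ 0.5271 -0.2629] 68.6 L 0.106 W 0.008 med [ 0.528 -0.26   0.077]
  z 0.095 0.118 287 [ 0.5265 -0.2642] 68.7 L 0.106 W 0.008 med [ 0.527 -0.26   0.106]
  z 0.118 0.145 343 [ 0.5265 -0.2643] 68.6 L 0.107 W 0.007 med [ 0.527 -0.262  0.131]
  z 0.145 0.16 165 [ 0.5269 -0.2637] 68.9 L 0.104 W 0.007 med [ 0.528 -0.261  0.151]
```

Emit:
step_arm --moves '[[[2.2,3.9,0.8,0.135,8.76],[2.2,3.9,0.8,0.135,8.76],[2.2,3.9,0.8,0.135,8.76],[2.2,3.9,0.8,0.135,8.76],[2.2,3.9,0.8,0.135,8.76],[2.2,3.9,0.8,0.135,8.76],[2.2,3.9,0.8,0.135,8.76],[2.2,3.9,0.8,0.135,8.76],[2.2,3.9,0.8,0.135,8.76],[2.2,3.9,0.8,0.135,8.76]]]'

```text
clock: 1.1
tool_pos: [0.4459, -0.2444, 0.2844]
orientation: [-180.0, 0.0, -82.8]
force: [0.8, -0.9, -0.3]
opening: 0.0876
gripper_force: 0.0
```

Emit:
step_arm --moves '[[[0.3,3.75,0,0.027,8.76],[0.3,3.75,0,0.027,8.76],[0.3,3.75,0,0.027,8.76],[0.3,3.75,0,0.027,8.76],[0.3,3.75,0,0.027,8.76],[0.3,3.75,0,0.027,8.76],[0.3,3.75,0,0.027,8.76],[0.3,3.75,0,0.027,8.76],[0.2,3.75,0,0.027,8.76],[0,0,0,0,8.76]]]'

```text
clock: 2.1
tool_pos: [0.4716, 0.0946, 0.2836]
orientation: [180.0, 0.0, -69.0]
force: [0.4, -0.0, -1.1]
opening: 0.0876
gripper_force: 0.0
```

Emit:
step_arm --moves '[[[0.3,3.5,0,0.02,8.76],[0,0,-2,0,8.76],[0,0,-1.5,0,8.76],[0,0,0,0,8.76],[0,0,0,0,8.76]]]'

```text
clock: 2.6
tool_pos: [0.4746, 0.1259, 0.2494]
orientation: [180.0, -0.0, -68.1]
force: [0.1, -1.0, 1.2]
opening: 0.0878
gripper_force: 0.0
```

```bash
cat > look.py <<'E'
import sys
from h import *
from m import line
tag=sys.argv[1]; cx,cy=map(float,sys.argv[2:4])
o=ctrl.get_obs(); print(o["clock"],o["tool_pos"].round(4),o["orientation"].round(1),o["force"].round(1),o["opening"])
ims=[]
for n in("side","top"):
    i,W=cloud(n); np.save(f"pics/{n}{tag}.npy",W)
    near=np.hypot(W[...,0]-cx,W[...,1]-cy)<.07; z=W[...,2]
    for a in np.arange(.06,.3,.01):
        p=W[near&(z>a)&(z<a+.01)]
        if len(p)>8:
            c,an,l,w=line(p[:,:2]); print(n,"z %.2f"%a,len(p),c.round(4),an.round(1),"L",l.round(3),"W",w.round(3))
    r,c_=np.nonzero(near); r,c_=int(np.median(r)),int(np.median(c_)); r=min(max(r,75),345);c_=min(max(c_,70),490)
    ims.append(cv2.resize(i[r-75:r+75,c_-65:c_+65],None,fx=3,fy=3,interpolation=2))
cv2.imwrite(f"pics/{tag}.png",np.hstack(ims))
E
python3 look.py a 0.4745 0.13
```

```text
2.6 [0.4746 0.1259 0.2494] [180.   -0.  -68.1] [ 0.1 -1.   1.2] 0.08776074081641834
side z 0.06 73 [0.477  0.1223] 112.6 L 0.105 W 0.003
side z 0.07 77 [0.4769 0.1227] 112.4 L 0.104 W 0.002
side z 0.08 71 [0.4766 0.1236] 112.4 L 0.103 W 0.004
side z 0.09 78 [0.4774 0.1214] 112.4 L 0.106 W 0.003
side z 0.10 85 [0.476 0.125] 112.0 L 0.099 W 0.004
side z 0.11 81 [0.477  0.1223] 112.1 L 0.104 W 0.004
side z 0.12 80 [0.4767 0.1224] 112.1 L 0.107 W 0.004
side z 0.13 34 [0.4754 0.1255] 111.9 L 0.098 W 0.005
side z 0.14 77 [0.4695 0.1358] 110.3 L 0.076 W 0.007
side z 0.15 145 [0.4785 0.1226] 111.3 L 0.106 W 0.018
side z 0.16 108 [0.4783 0.1334] 122.2 L 0.053 W 0.026
side z 0.17 209 [0.4779 0.132 ] 117.8 L 0.044 W 0.028
side z 0.18 60 [0.4763 0.1387] 166.1 L 0.041 W 0.028
side z 0.19 84 [0.4744 0.1325] 19.9 L 0.044 W 0.032
side z 0.20 46 [0.4742 0.1319] 24.9 L 0.041 W 0.03
side z 0.27 86 [0.4715 0.1314] 20.4 L 0.117 W 0.022
side z 0.28 152 [0.4717 0.1322] 21.7 L 0.119 W 0.021
side z 0.29 146 [0.4716 0.1323] 20.8 L 0.121 W 0.023
top z 0.06 18 [0.4765 0.1216] 112.9 L 0.099 W 0.002
top z 0.07 21 [0.4766 0.1215] 113.0 L 0.103 W 0.001
top z 0.08 17 [0.4771 0.1203] 112.7 L 0.098 W 0.001
top z 0.09 18 [0.4771 0.1204] 113.0 L 0.101 W 0.002
top z 0.10 16 [0.4768 0.1205] 113.4 L 0.101 W 0.003
top z 0.11 12 [0.476  0.1217] 113.3 L 0.099 W 0.001
top z 0.12 19 [0.4768 0.1202] 113.1 L 0.099 W 0.002
top z 0.13 19 [0.4763 0.1218] 113.1 L 0.1 W 0.003
top z 0.14 22 [0.4769 0.1219] 113.2 L 0.103 W 0.007
top z 0.15 84 [0.4782 0.1214] 113.1 L 0.102 W 0.016
top z 0.16 36 [0.4781 0.1314] 110.8 L 0.05 W 0.023
top z 0.17 53 [0.4743 0.1297] 115.7 L 0.043 W 0.027
```

View pics/a.png

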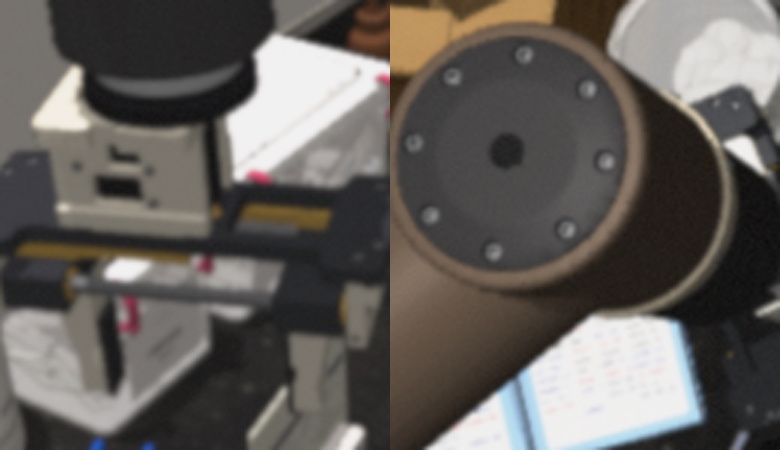

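The close look shows the open fingers straddling the clip, and the gripper centre measured by camera agrees with the TCP. I correct by 5 mm in y and descend.

Emit:
step_arm --moves '[[[0,0.5,0,0.005,8.76],[0,0,-1.5,0,8.76],[0,0,-1.5,0,8.76],[0,0,-1,0,8.76],[0,0,-1,0,8.76],[0,0,-1,0,8.76],[0,0,-0.9,0,8.76],[0,0,0,0,8.76],[0,0,0,0,8.76]]]'

```text
clock: 3.6
tool_pos: [0.4747, 0.1313, 0.1802]
orientation: [180.0, -0.0, -67.8]
force: [-0.1, -0.4, 1.3]
opening: 0.0875
gripper_force: 0.0
```

```bash
python3 look.py b 0.4745 0.13 | grep -E "^[0-9]|z 0.1[0-9]|z 0.2[0-3]"
```

```text
3.6 [0.4747 0.1313 0.1802] [180.   -0.  -67.8] [-0.1 -0.4  1.3] 0.08746932224900777
side z 0.10 80 [0.476  0.1247] 112.2 L 0.1 W 0.003
side z 0.11 78 [0.4766 0.1233] 112.1 L 0.102 W 0.003
side z 0.12 83 [0.4767 0.1226] 112.0 L 0.107 W 0.004
side z 0.13 35 [0.4758 0.1246] 112.2 L 0.101 W 0.007
side z 0.14 77 [0.4697 0.1357] 109.9 L 0.076 W 0.01
side z 0.15 143 [0.4777 0.1242] 111.1 L 0.103 W 0.016
side z 0.16 106 [0.4787 0.1327] 122.8 L 0.053 W 0.025
side z 0.17 210 [0.4777 0.1324] 116.8 L 0.043 W 0.03
side z 0.18 60 [0.4772 0.1386] 164.6 L 0.04 W 0.024
side z 0.19 72 [0.4743 0.1328] 20.4 L 0.043 W 0.03
side z 0.20 127 [0.4727 0.1338] 21.2 L 0.117 W 0.03
side z 0.21 130 [0.4714 0.1372] 22.7 L 0.118 W 0.025
side z 0.22 125 [0.4718 0.1376] 20.9 L 0.121 W 0.026
side z 0.23 135 [0.4706 0.138 ] 20.6 L 0.123 W 0.022
top z 0.10 18 [0.4766 0.1215] 113.3 L 0.103 W 0.003
top z 0.11 15 [0.477  0.1198] 113.0 L 0.095 W 0.001
top z 0.12 12 [0.4771 0.1196] 113.0 L 0.098 W 0.001
top z 0.13 17 [0.48   0.1154] 112.5 L 0.089 W 0.009
top z 0.14 20 [0.4797 0.114 ] 113.1 L 0.077 W 0.008
top z 0.15 60 [0.4811 0.1119] 115.8 L 0.082 W 0.017
top z 0.16 21 [0.4734 0.1271] 126.3 L 0.047 W 0.023
top z 0.17 32 [0.4698 0.1289] 131.6 L 0.045 W 0.025
top z 0.19 10 [0.4539 0.1323] 121.3 L 0.012 W 0.005
top z 0.20 10 [0.4568 0.1242] 114.8 L 0.022 W 0.004
```

Emit:
step_arm --moves '[[[0,0,0,0,6],[0,0,0,0,5],[0,0,0,0,4.5],[0,0,0,0,4],[0,0,0,0,3.5],[0,0,0,0,3],[0,0,0,0,2.5],[0,0,0,0,2],[0,0,0,0,2],[0,0,0,0,2]]]'

```text
clock: 4.7
tool_pos: [0.4746, 0.1313, 0.1802]
orientation: [180.0, -0.0, -67.8]
force: [0.1, -0.4, 0.4]
opening: 0.0208
gripper_force: 0.0
```

```bash
sed -i 's/r,c_=np.nonzero(near).*$/c_,r=(225,265) if n=="side" else (185,235)/' look.py; sed -i 's/r-75:r+75,c_-65:c_+65/r-75:r+75,c_-65:c_+65/' look.py; python3 look.py c 0.4745 0.13 | grep -E "^[0-9]|z 0.1[0-9]|z 0.2[0-3]"
```

```text
4.7 [0.4746 0.1313 0.1802] [180.   -0.  -67.8] [ 0.1 -0.4  0.4] 0.020824452419933984
side z 0.10 79 [0.476  0.1248] 112.3 L 0.101 W 0.003
side z 0.11 83 [0.4769 0.1225] 112.3 L 0.106 W 0.002
side z 0.12 78 [0.4772 0.1216] 112.0 L 0.107 W 0.004
side z 0.13 33 [0.4759 0.1239] 112.0 L 0.101 W 0.006
side z 0.14 76 [0.4701 0.1347] 110.2 L 0.075 W 0.006
side z 0.15 126 [0.4728 0.1368] 110.9 L 0.073 W 0.017
side z 0.16 113 [0.4781 0.1325] 120.2 L 0.054 W 0.027
side z 0.17 204 [0.4774 0.1336] 121.4 L 0.042 W 0.028
side z 0.18 59 [0.4756 0.139 ] 169.5 L 0.04 W 0.027
side z 0.19 36 [0.471  0.1406] 19.1 L 0.043 W 0.019
side z 0.20 79 [0.4716 0.1379] 22.7 L 0.052 W 0.022
side z 0.21 138 [0.4716 0.1372] 26.3 L 0.054 W 0.026
side z 0.22 134 [0.4723 0.1382] 22.0 L 0.055 W 0.024
side z 0.23 138 [0.4712 0.1388] 21.1 L 0.057 W 0.022
top z 0.10 15 [0.4889 0.0925] 113.6 L 0.04 W 0.003
top z 0.11 10 [0.4881 0.0938] 112.5 L 0.039 W 0.001
top z 0.12 15 [0.4898 0.0904] 113.0 L 0.034 W 0.002
top z 0.13 11 [0.4893 0.0914] 114.0 L 0.034 W 0.001
top z 0.14 19 [0.4896 0.0922] 110.5 L 0.039 W 0.01
top z 0.15 32 [0.4903 0.0925] 112.1 L 0.039 W 0.012
top z 0.16 9 [0.4886 0.1149] 73.0 L 0.027 W 0.014
```

View pics/c.png

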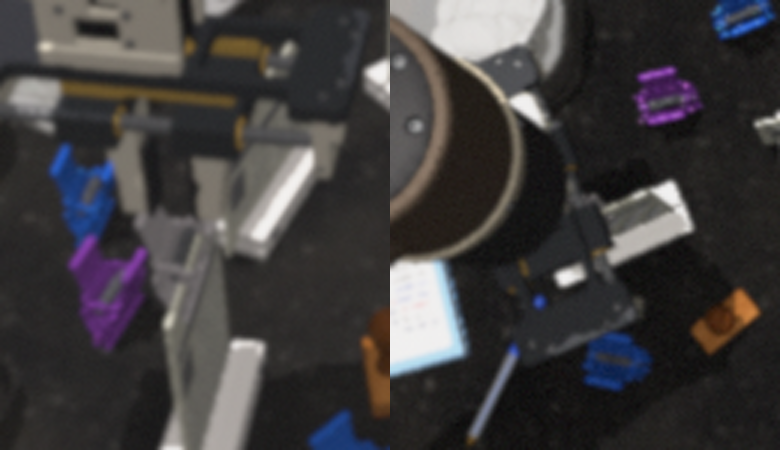

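The fingers closed to 21 mm without touching anything, and they look as if they ended above the clip's rolls. I check where the finger tips really are.

```bash
python3 - <<'E'
import numpy as np,cv2
n=np.array([.924,.383]);t=np.array([-.383,.924])
for f in("sideb","sidec"):
    W=np.load(f"pics/{f}.npy");d=W[...,:2]-np.array([.4746,.1313]); N=d@n;T=d@t;z=W[...,2]
    m=(abs(N)<.07)&(abs(T)<.03)
    print(f)
    for a in np.arange(.176,.216,.004):
        s=m&(z>=a)&(z<a+.004)
        h,_=np.histogram(N[s],np.arange(-.07,.0701,.01)); print("%.3f"%a,h, np.round([np.median(T[s&(N<0)]),np.median(T[s&(N>0)])],3))
c=cv2.imread("pics/c.png")
E
```

```text
sideb
0.176 [ 0  0  0  0  0  4  1  1 23  0  0  0  0  0] [0.011 0.002]
0.180 [ 0  0  0  0  0  3  0  0 20  0  0  0  0  0] [ 0.012 -0.001]
0.184 [ 0  0  0  0  0  3  0  0 21  0  0  0  0  0] [0.011 0.001]
0.188 [ 0  0  0  0  0  2  0  0 25  0  0  0  0  0] [0.012 0.001]
0.192 [ 0  0  0  0  0  2  0  0 12  0  0  0  0  0] [0.012 0.001]
0.196 [ 0  0  0  0 10 12  0  0 18  4  0  0  0  0] [0.002 0.004]
0.200 [ 0  0  2  0  4 25  0  0 27  3  0  5  1  0] [0.    0.002]
0.204 [ 0  7  6  0  0  0  0  0  0  0  0 13  5  0] [0.009 0.007]
0.208 [ 0 17  8  0  0  0  0  0  0  0  0 16 11  0] [0.01  0.009]
0.212 [ 0 18  8  0  0  0  0  0  0  0  0 13  8  0] [0.01  0.009]
0.216 [ 0 19  8  0  0  0  0  0  0  0  0 19 14  0] [0.01  0.009]
sidec
0.176 [ 0  0  0  0  0  4  2  2 21  0  0  0  0  0] [0.013 0.002]
0.180 [ 0  0  0  0  0  4  0  0 20  0  0  0  0  0] [0.01  0.002]
0.184 [ 0  0  0  0  0  2  0  0 22  0  0  0  0  0] [ 0.011 -0.001]
0.188 [ 0  0  0  0  0  2  0  0 15  0  0  0  0  0] [0.012 0.003]
0.192 [ 0  0  0  0  0  3  0  0 11  0  0  0  0  0] [0.012 0.009]
0.196 [0 0 0 0 2 5 0 0 8 1 0 0 0 0] [0.012 0.012]
0.200 [ 0  0  0  0  4  9  0  0 11  1  0  0  0  0] [0.009 0.008]
0.204 [ 0  0  0  0  6  8  0  0 19  5  0  0  0  0] [0.01  0.008]
0.208 [ 0  0  0  0 12  9  0  0 18  5  0  0  0  0] [0.01  0.009]
0.212 [ 0  0  0  0 15 13  0  0 19  9  0  0  0  0] [0.01 0.01]
0.216 [ 0  0  0  0 16 10  0  0 22  6  0  0  0  0] [0.009 0.009]
```

The tips show at z ≈ 0.202 while the reported TCP is 0.180. The real fingers therefore end about 22 mm above the reported point, and x and y agree. I reopen and go 2.2 cm lower.

Emit:
step_arm --moves '[[[0,0,0,0,8.76],[0,0,0,0,8.76],[0,0,0,0,8.76],[0,0,0,0,8.76],[0,0,0,0,8.76],[0,0,0,0,8.76],[0,0,0,0,8.76],[0,0,0,0,8.76]]]'

```text
clock: 5.6
tool_pos: [0.4746, 0.1313, 0.1802]
orientation: [-180.0, -0.0, -67.8]
force: [-0.2, 0.3, -0.9]
opening: 0.0785
gripper_force: 0.0
```

Emit:
step_arm --moves '[[[0,0,-0.8,0,8.76],[0,0,-0.7,0,8.76],[0,0,-0.7,0,8.76],[0,0,0,0,8.76],[0,0,0,0,8.76]]]'

```text
clock: 6.1
tool_pos: [0.4745, 0.1312, 0.1579]
orientation: [180.0, -0.0, -67.8]
force: [0.2, 0.1, -1.0]
opening: 0.0878
gripper_force: 0.0
```

```bash
cat > tips.py <<'E'
from h import *
import sys
ang=np.radians(float(sys.argv[1])); n=np.array([np.cos(ang),np.sin(ang)]);t=np.array([-n[1],n[0]])
o=ctrl.get_obs();print(o["clock"],o["tool_pos"].round(4),o["opening"],o["gripper_force"],o["force"].round(1))
i,W=cloud("side");d=W[...,:2]-o["tool_pos"][:2]; N=d@n;T=d@t;z=W[...,2]
m=(abs(N)<.07)&(abs(T)<.035); lo,hi=map(float,sys.argv[2:4])
for a in np.arange(lo,hi,.004):
    s=m&(z>=a)&(z<a+.004)
    h,_=np.histogram(N[s],np.arange(-.07,.0701,.005)); print("%.3f"%a,h, np.round([np.median(T[s&(N<0)]),np.median(T[s&(N>0)])],3))
E
python3 tips.py 22.2 .168 .216
```

```text
6.1 [0.4745 0.1312 0.1579] 0.08781736950358707 0.0 [ 0.2  0.1 -1. ]
0.168 [ 0  0  0  0  0  0  0  0  0  0  0  4  4 23 10 16 19  0  0  0  0  0  0  0
  0  0  0  0] [0.009 0.004]
0.172 [ 0  0  0  0  0  0  0  0  0  0  0  4  8 39 41 14 28  0  0  0  0  0  0  0
  0  0  0  0] [0.004 0.001]
0.176 [ 0  0  0  0  0  0  0  0  0  0  0  6  0  3  0  0 23  0  0  0  0  0  1  1
  0  0  0  0] [ 0.014 -0.001]
0.180 [ 0  0  0  2  3  2  0  0  0  0  1  2  0  0  0  0 21  0  0  0  0  0  6  4
  2  0  0  0] [0.01  0.002]
0.184 [ 0  0  7  3  4  1  0  0  0  0  0  2  0  0  0  0  9 12  0  0  0  0  6  9
  5  4  0  0] [0.01  0.006]
0.188 [ 0  0 10  7  7  3  0  0  0  0  3  0  0  0  0  0  0 21  0  0  0  0  8  9
  5  2  0  0] [0.01  0.007]
0.192 [ 0  0 10  8  4  1  0  0  0  0  1  0  0  0  0  0  0 14  0  0  0  0  9  5
  6  6  0  0] [0.01  0.009]
0.196 [ 0  0 10  6  7  1  0  0  0  8 11  0  0  0  0  0  0 17  2  0  0  0 10  5
  6  3  0  0] [0.009 0.008]
0.200 [ 0  0  5  6  8  2  0  0  0  9 23  0  0  0  0  0  0 26  7  0  0  0  8  7
 10  4  0  0] [0.006 0.004]
0.204 [ 0  3  6  5  4  2  0  0  0  0  0  0  0  0  0  0  0  0  0  0  0  0 10  4
  5  7  0  0] [0.009 0.009]
0.208 [0 3 5 6 4 1 0 0 0 0 0 0 0 0 0 0 0 0 0 0 0 0 9 7 6 5 0 0] [0.01  0.009]
0.212 [0 5 5 6 5 2 0 0 0 0 0 0 0 0 0 0 0 0 0 0 0 0 7 8 5 4 2 0] [0.01 0.01]
```

Tips are now at z ≈ 0.180 and the rolls (0.196–0.203) are centred between the pads. I close.

Emit:
step_arm --moves '[[[0,0,0,0,6],[0,0,0,0,5],[0,0,0,0,4.5],[0,0,0,0,4],[0,0,0,0,3.5],[0,0,0,0,3],[0,0,0,0,2.5],[0,0,0,0,2],[0,0,0,0,2],[0,0,0,0,2]]]'

```text
clock: 7.15
tool_pos: [0.4746, 0.1313, 0.1581]
orientation: [180.0, -0.0, -67.8]
force: [0.5, 0.4, 0.3]
opening: 0.023
gripper_force: 30.0
```

```bash
python3 tips.py 22.2 .136 .216; python3 look.py d .4745 .13 | grep "z 0.1[0-3]"
```

```text
7.15 [0.4746 0.1313 0.1581] 0.022952635962149758 29.98840570449829 [0.5 0.4 0.3]
0.136 [ 0  0  0  0  0  0  0  0  0  0  0 43  1 13  0  0  8  0  0  0  0  0  0  0
  0  0  0  0] [0.006 0.023]
0.140 [ 0  0  0  0  0  0  0  0  0  0  0 33  9 12  0  5  1  0  0  0  0  0  0  0
  0  0  0  0] [0.005 0.018]
0.144 [ 0  0  0  0  0  0  0  0  0  0  0  5  9 10  0  6  1  0  0  0  0  0  0  0
  0  0  0  0] [0.013 0.018]
0.148 [ 0  0  0  0  0  0  0  0  0  0  0  5  1 10  0 11  7  0  0  0  0  0  0  0
  0  0  0  0] [0.015 0.013]
0.152 [ 0  0  0  0  0  0  0  0  0  0  0  9  1 16  4  7 12  0  0  0  0  0  0  0
  0  0  0  0] [0.019 0.012]
0.156 [ 0  0  0  0  0  0  0  0  0  0  0 11  1  5  3  1 13  0  0  0  0  0  0  0
  0  0  0  0] [0.016 0.002]
0.160 [ 0  0  0  0  0  0  0  0  0  0  0 18  1  7  2 10  8  0  0  0  0  0  0  0
  0  0  0  0] [0.013 0.004]
0.164 [ 0  0  0  0  0  0  0  0  0  0  0 15  5 21 19 17  7  0  0  0  0  0  0  0
  0  0  0  0] [0.013 0.006]
0.168 [ 0  0  0  0  0  0  0  0  0  0  0 11  8 22 24 17  6  0  0  0  0  0  0  0
  0  0  0  0] [0.011 0.004]
0.172 [ 0  0  0  0  0  0  0  0  0  0  0  5  1  0  0 13  
[... 693 characters left out ...]
] [0.009 0.007]
0.204 [ 0  0  0  0  0  0  0  0  6  4  1  5  0  0  0  0 14  3  4  3  0  0  0  0
  0  0  0  0] [0.009 0.008]
0.208 [ 0  0  0  0  0  0  0  0  7  6  4  4  0  0  0  0 11  4  7  5  0  0  0  0
  0  0  0  0] [0.009 0.01 ]
0.212 [ 0  0  0  0  0  0  0  0  9  6  7  5  0  0  0  0 12  6  7  6  0  0  0  0
  0  0  0  0] [0.01 0.01]
side z 0.10 47 [0.4761 0.1238] 111.8 L 0.101 W 0.003
side z 0.11 39 [0.4651 0.1511] 111.3 L 0.041 W 0.003
side z 0.12 47 [0.4647 0.1524] 110.5 L 0.04 W 0.003
side z 0.13 93 [0.4655 0.1359] 97.2 L 0.071 W 0.028
top z 0.10 19 [0.4888 0.093 ] 113.5 L 0.041 W 0.003
top z 0.12 11 [0.4889 0.0914] 113.5 L 0.038 W 0.001
top z 0.13 14 [0.4882 0.0925] 119.2 L 0.037 W 0.012
```

View pics/d.png

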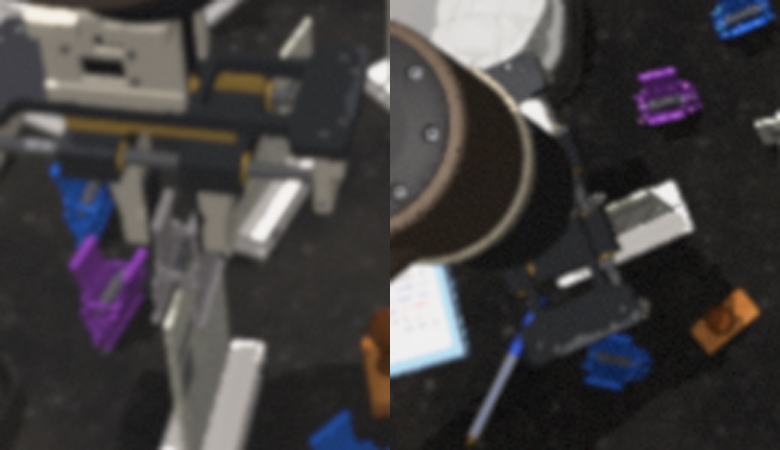

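The picture shows the clip squeezed open by the fingers with the jaws still around the card. Pad force is 30 N and opening 23 mm. I lift.

Emit:
step_arm --moves '[[[0,0,0.3,0,2],[0,0,0.7,0,2],[0,0,1,0,2],[0,0,1.5,0,2],[0,0,1.5,0,2],[0,0,1.5,0,2],[0,0,1,0,2],[0,0,0.5,0,2],[0,0,0,0,2],[0,0,0,0,2]]]'

```text
clock: 8.3
tool_pos: [0.4743, 0.1312, 0.2377]
orientation: [180.0, 0.0, -67.8]
force: [-0.1, 0.0, -1.6]
opening: 0.0227
gripper_force: 30.0
```

Emit:
step_arm --moves '[[[0.4,-1,0,-0.012,2],[0.9,-2.1,0,-0.025,2],[0.9,-2.1,0,-0.025,2],[0.9,-2.1,0,-0.025,2],[0.9,-2.1,0,-0.025,2],[0.9,-2.1,0,-0.025,2],[0.9,-2.1,0,-0.025,2],[0.9,-2.1,0,-0.025,2],[0.9,-2.1,0,-0.025,2],[0.9,-2.1,0,-0.025,2]]]'

```text
clock: 9.3
tool_pos: [0.5596, -0.0692, 0.2373]
orientation: [179.9, -0.0, -81.4]
force: [-0.3, 0.2, -0.2]
opening: 0.0225
gripper_force: 30.0
```

Emit:
step_arm --moves '[[[0.4,-0.6,0,0,2],[0,0,-1.5,0,2],[0,0,-1.5,0,2],[0,0,-1.5,0,2],[0,0,-1,0,2],[0,0,0,0,2],[0,0,0,0,2],[0,0,0,0,2]]]'

```text
clock: 10.1
tool_pos: [0.5641, -0.0736, 0.184]
orientation: [-179.9, -0.0, -81.3]
force: [0.7, 0.2, -0.5]
opening: 0.0232
gripper_force: 30.0
```

```bash
sed -i 's/(225,265) if/(255,215) if/; s/else (185,235)/else (275,200)/' look.py; python3 tips.py 8.7 .100 .20; python3 look.py e .564 -.074 | grep -E "z 0.(0[6-9]|1[0-9])"
```

```text
10.1 [ 0.5641 -0.0736  0.184 ] 0.023150105010779343 29.988573789596558 [ 0.7  0.2 -0.5]
0.100 [ 0  0  0  0  0  0  0  0  0  0  0  0  0 23  0  0  0  0  0  0  0  0  0  0
  0  0  0  0] [0.003   nan]
0.104 [ 0  0  0  0  0  0  0  0  0  0  0  0  0 23  1  0  0  0  0  0  0  0  0  0
  0  0  0  0] [ 0.005 -0.006]
0.108 [ 0  0  0  0  0  0  0  0  0  0  0  0  0 22  2  0  0  0  0  0  0  0  0  0
  0  0  0  0] [-0.     0.013]
0.112 [ 0  0  0  0  0  0  0  0  0  0  0  0  0 21  9  0  0  0  0  0  0  0  0  0
  0  0  0  0] [0.008 0.012]
0.116 [0 0 0 0 0 0 0 0 0 0 0 0 0 0 0 0 0 0 0 0 0 0 0 0 0 0 0 0] [nan nan]
0.120 [0 0 0 0 0 0 0 0 0 0 0 0 0 0 0 0 0 0 0 0 0 0 0 0 0 0 0 0] [nan nan]
0.124 [0 0 0 0 0 0 0 0 0 0 0 0 0 0 0 0 0 0 0 0 0 0 0 0 0 0 0 0] [nan nan]
0.128 [0 0 0 0 0 0 0 0 0 0 0 0 0 0 0 0 0 0 0 0 0 0 0 0 0 0 0 0] [nan nan]
0.132 [0 0 0 0 0 0 0 0 0 0 0 0 0 0 0 0 0 0 0 0 0 0 0 0 0 0 0 0] [nan nan]
0.136 [0 0 0 0 0 0 0 0 0 0 0 0 0 0 0 0 0 0 0 0 0 0 0 0 0 0 0 0] [nan nan]
0.140 [0 0 0 0 0 0 0 0 0 0 0 0 0 0 0 0 0 0 0 0 0 0 0 0 0 0 0 0] [nan nan]
0.144 [0 0 0 0 0 0 0 0 0 0 0 0 0 0 0 0 0 0 0 0 0 0 0 0 0 0 0 0
[... 1454 characters left out ...]
.9 L 0.138 W 0.004
side z 0.09 114 [ 0.5628 -0.0735] 98.7 L 0.138 W 0.003
side z 0.10 122 [ 0.5628 -0.0742] 98.6 L 0.138 W 0.005
side z 0.11 82 [ 0.5635 -0.0743] 98.5 L 0.137 W 0.005
side z 0.16 88 [ 0.5559 -0.0735] 83.5 L 0.058 W 0.032
side z 0.17 65 [ 0.5589 -0.0726] 73.2 L 0.055 W 0.026
side z 0.18 89 [ 0.5606 -0.0721] 97.5 L 0.048 W 0.025
side z 0.19 123 [ 0.5652 -0.0698] 121.1 L 0.047 W 0.032
top z 0.06 14 [ 0.562  -0.0735] 99.0 L 0.135 W 0.001
top z 0.08 19 [ 0.5621 -0.0736] 98.9 L 0.138 W 0.002
top z 0.09 13 [ 0.5627 -0.076 ] 98.7 L 0.136 W 0.001
top z 0.10 17 [ 0.563  -0.0746] 99.3 L 0.138 W 0.004
top z 0.11 26 [ 0.5636 -0.0739] 98.8 L 0.139 W 0.004
  return _methods._mean(a, axis=axis, dtype=dtype,
  ret = ret.dtype.type(ret / rcount)
```

View pics/e.png

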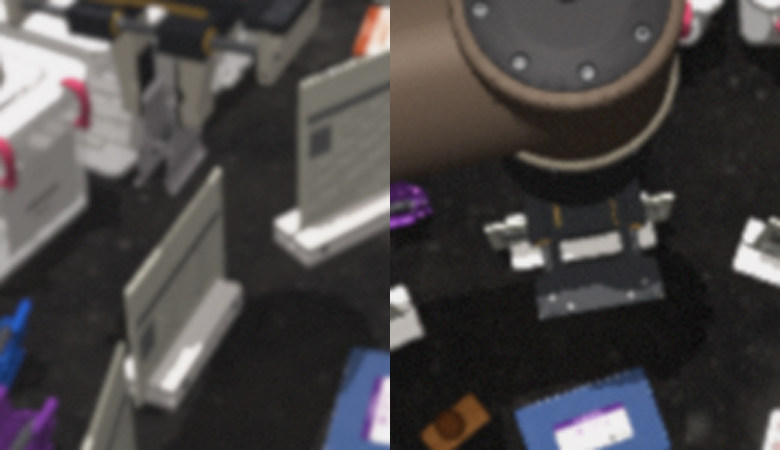

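The clip hangs open above the middle of the wide card, with jaw tips at about z 0.161. I check the sideways centring.

```bash
python3 - <<'E'
import numpy as np
a=np.radians(8.7);n=np.array([np.cos(a),np.sin(a)]);t=np.array([-n[1],n[0]])
for f in("side","top"):
    W=np.load(f"pics/{f}e.npy");d=W[...,:2]-np.array([.5641,-.0736]);N=d@n;T=d@t;z=W[...,2]
    m=(abs(N)<.03)&(abs(T)<.09)
    c=m&(z>.07)&(z<.105);print(f,"card N",np.percentile(N[c],[5,50,95]).round(4),"T",T[c].min().round(4),T[c].max().round(4))
    for lo,hi in((.158,.164),(.164,.17),(.17,.18),(.18,.187)):
        s=m&(abs(T)<.03)&(z>lo)&(z<hi)
        for q in(s&(N<0),s&(N>0)):
            if q.sum()>2: print(lo,q.sum(),"N",np.percentile(N[q],[5,50,95]).round(4),"T",np.percentile(T[q],[2,98]).round(4),"zmin",z[q].min().round(4))
E
```

```text
side card N [-0.0024 -0.0014 -0.0003] T -0.0751 0.0729
0.158 18 N [-0.0146 -0.0132 -0.0111] T [-0.0269  0.0225] zmin 0.162
0.158 4 N [0.0095 0.0115 0.014 ] T [0.004  0.0229] zmin 0.1621
0.164 52 N [-0.0142 -0.0114 -0.0094] T [-0.0213  0.025 ] zmin 0.164
0.164 14 N [0.008  0.0092 0.0112] T [-0.0031  0.0256] zmin 0.1642
0.17 38 N [-0.0117 -0.0106 -0.0093] T [-0.0251  0.0245] zmin 0.1701
0.17 27 N [0.0077 0.0088 0.0106] T [0.0069 0.0252] zmin 0.1702
0.18 35 N [-0.0128 -0.012  -0.0045] T [-0.0215  0.0246] zmin 0.18
0.18 18 N [0.0083 0.0101 0.011 ] T [-0.0201  0.0232] zmin 0.1802
top card N [-0.0027 -0.0019 -0.0011] T -0.074 0.0725
```

Jaws and card are centred to within about 1 mm. I lower 6.3 cm, so the tips reach about 0.099.

Emit:
step_arm --moves '[[[0,0,-1,0,2],[0,0,-1.5,0,2],[0,0,-1.3,0,2],[0,0,-1,0,2],[0,0,-0.7,0,2],[0,0,-0.5,0,2],[0,0,-0.3,0,2],[0,0,0,0,2],[0,0,0,0,2],[0,0,0,0,2]]]'

```text
clock: 11.25
tool_pos: [0.5639, -0.0736, 0.1206]
orientation: [-180.0, -0.0, -81.3]
force: [-0.1, -0.2, -0.4]
opening: 0.0229
gripper_force: 30.0
```

```bash
python3 look.py f .564 -.074 | grep -E "^[0-9]|z 0.(0[6-9]|1[0-4])"; python3 - <<'E'
import numpy as np
a=np.radians(8.7);n=np.array([np.cos(a),np.sin(a)]);t=np.array([-n[1],n[0]])
W=np.load("pics/sidef.npy");d=W[...,:2]-np.array([.5641,-.0736]);N=d@n;T=d@t;z=W[...,2]
m=(abs(N)<.03)&(abs(T)<.09)
c=m&(abs(N)<.005)&(abs(T)>.035)&(z>.06);print("card N",np.median(N[c]).round(4),"ztop",np.percentile(z[c],99).round(4),T[c].min(),T[c].max())
for q in(m&(N<-.006)&(abs(T)<.03)&(z<.125)&(z>.08),m&(N>.006)&(z>.08)&(abs(T)<.03)&(z<.125)): print(q.sum(),"N",np.percentile(N[q],[5,50,95]).round(4),"zmin",np.sort(z[q])[:4].round(4))
E
```

```text
11.25 [ 0.5639 -0.0736  0.1206] [-180.    -0.   -81.3] [-0.1 -0.2 -0.4] 0.02291716523312068
side z 0.06 113 [ 0.5628 -0.0738] 98.9 L 0.139 W 0.004
side z 0.07 95 [ 0.5626 -0.0739] 98.7 L 0.137 W 0.003
side z 0.08 79 [ 0.5628 -0.0741] 98.9 L 0.138 W 0.003
side z 0.09 73 [ 0.5629 -0.0748] 98.7 L 0.138 W 0.011
side z 0.10 152 [ 0.5585 -0.0744] 93.9 L 0.136 W 0.029
side z 0.11 100 [ 0.559  -0.0522] 92.8 L 0.094 W 0.025
side z 0.12 96 [ 0.5624 -0.0716] 107.1 L 0.045 W 0.028
side z 0.13 85 [ 0.5671 -0.07  ] 128.5 L 0.047 W 0.031
side z 0.14 61 [ 0.5622 -0.0683] 11.3 L 0.054 W 0.027
top z 0.06 17 [ 0.5622 -0.0747] 98.9 L 0.137 W 0.002
top z 0.07 11 [ 0.5625 -0.076 ] 99.1 L 0.129 W 0.002
top z 0.08 17 [ 0.5621 -0.0737] 98.8 L 0.138 W 0.001
top z 0.09 18 [ 0.5625 -0.0749] 98.9 L 0.138 W 0.001
top z 0.10 14 [ 0.563  -0.0774] 99.0 L 0.132 W 0.003
top z 0.11 33 [ 0.5634 -0.0737] 98.8 L 0.139 W 0.003
card N -0.0012 ztop 0.4508 -0.07555739373794132 0.0744567514206672
123 N [-0.014  -0.0111 -0.0095] zmin [0.0994 0.1002 0.1005 0.1007]
59 N [0.0081 0.0096 0.0117] zmin [0.1007 0.101  0.1012 0.1014]
```

View pics/f.png

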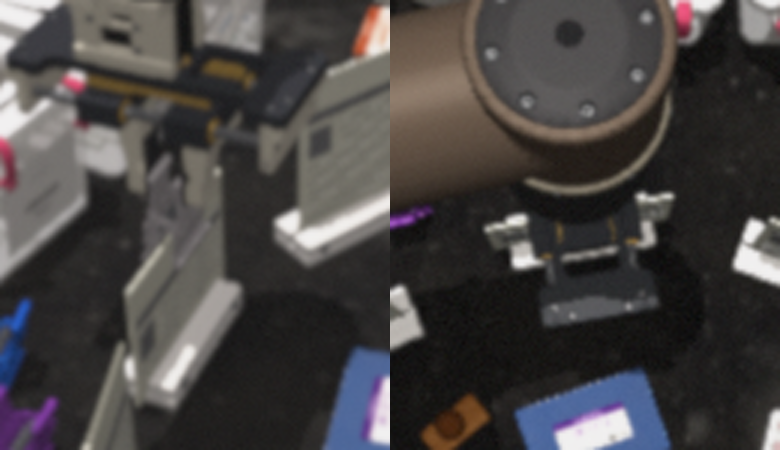

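The clip sits open over the card with tips at about 0.100, clear on both sides and centred. I go 1 mm lower for margin, then hand in.

Emit:
step_arm --moves '[[[0,0,-0.1,0,2],[0,0,0,0,2],[0,0,0,0,2],[0,0,0,0,2],[0,0,0,0,2]]]'

```text
clock: 11.85
tool_pos: [0.5636, -0.0736, 0.1192]
orientation: [-180.0, 0.0, -81.3]
force: [0.1, 0.4, -0.8]
opening: 0.0229
gripper_force: 30.0
```

```bash
python3 -c "
from plant import *
print(close_job())"
```

```text
the job is handed in; nothing more can be done
None
```

The job is handed in at 11.9 s, verdict not shown: the clip is held squeezed open over the middle of the wide card, square to it, jaw tips about 14 mm below the top edge and, by camera, clear on both sides.

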